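# Log a draw on the stroke counter and draw the dosing plunger to its mark

## Robot

A 7-joint arm with a two-finger parallel gripper is mounted at the origin on the work surface. World frame = base frame: x ahead of the robot, y to its left, z up, the work surface at z = 0. Lengths are in m, angles in rad, forces in N, time in s.
With the tool pointing down it reaches from about 0.35 to 0.9 m from the base axis. Payload 19.9 kg.
Tool frame: the origin (TCP) lies midway between the tips of the shut fingers; the grasp point (between the pads) lies 19 mm behind it (ctrl.grip_point_offset is the z of the grasp point in the tool frame, in m); z points along the fingers, y is the line along which they close (so a half turn about z gives the same grasp; the last joint's range is limited). The gripper opens to 94 mm and grips with 3 to 60 N. Pads are 16 mm wide; open, the fingers measure 119 mm over their backs; the gripper's body (75 mm by 177 mm) begins 78 mm behind the grasp point.
Start: joints at [-1.202, 0.417, -0.01, 1.614, 0.005, 1.111, -0.053], TCP at [0.25, 0.573, 0.205] pointing down, gripper open.
Joint ranges: [-2.81, 2.81], [-0.39, 2.02], [-1.27, 1.25], [0.06, 2.57], [-1.19, 4.33], [0.19, 2], [-2.82, 2.82]. Speed limits (rad/s): [1.89, 1.89, 2.39, 2.39, 3.01, 3.01, 3.01].

## Interface

Orientations are given as [roll, pitch, yaw] about the fixed x, y, z axes, in that order (R = Rz(yaw) Ry(pitch) Rx(roll)).
In Python, from bench import status, viewer, ticket, spotter, ctrl gives the robot as it stands. The module is installed in compiled form; this text tells all that it offers.
- The arm moves only by the shell command python3 -m pendant 'ROWS'. ROWS is JSON, a list of rows, each an object with "translation": the shift along the tool's x, y, z in cm, a list of three; "rotation": the turn, a rotation vector about the tool's x, y, z in degrees, a list of three; "grip": the closure, from 0 (fully open) to 1 (shut). A call has 1 to 5 rows; each row is the pose to reach, as a shift and turn from the pose commanded when the call began, along the tool's axes at that moment; what a row does not reach only later rows make up. A row lasts 1/12 s, in which the tool goes at most 41.7 mm and 7.16 degrees, less where a joint would pass 70% of its speed; a pose out of reach is approached as far as the arm can. A call with a gripper value outside its range is refused whole. The fingers move at their own pace and stop on an object; the grip force is fixed at half the most. Time passes only in rows, so rows that repeat a pose let the fingers close. It gives the time, the measured TCP pose, the force, the opening and the grip force at its end, in the units of the state.
- status.observe(): the state, without advancing time (a new reading comes with each control period).
- viewer.snapshot(name): name is "scene" or "top"; returns the picture (400x640x3 uint8, blue, green, red); there is no depth.
- viewer.camera_params(name): a dict with "camera_matrix" (3x3 intrinsics, pixels), "rvec" (rotation vector, rad) and "tvec" (3), from world to camera coordinates, as OpenCV has them. Camera axes: x right, y down, z forward; pixel columns grow to the right and rows downward; lengths in m; the calibration is good to about 2 mm. A picture is of the moment at which its call begins. camera_params takes no time and is no camera call.
- ticket.job_done(): hands the job in; it is judged then, once.
Trained networks look in the newest picture that a camera, given by its name, has taken for a name from the list of things; names that differ only in an ending like _2 or _b are one class to them, and where a whole thing is asked for, a point or a joint stands for the part that bears it (a point fixed in the world has none). Each returns a list of dicts, best first, with "confidence" (0 to 1); they miss things now and then, are a little off and sometimes report something else, mostly with a low value. They report only what shows in the picture. A call takes as long as a camera call. They do not tell look-alikes from the thing itself.
- spotter.look_for(camera, name): "xyz" ([x, y, z] in m, in world coordinates, good to about 4 mm: the middle of the surface that is visible of it).
The state is a dict: "time_s": time; "joints": joint angles; "joint_velocities": joint speeds; "effort": joint torques, N m; "tcp_pos": TCP position; "ee_rot": TCP orientation; "force": force on the tool from outside, world axes, zero at the start; "moment": the same for the moment, N m; "opening": finger opening in m; "finger_force": force on a finger pad.
Only numpy, scipy, OpenCV 4.12 (cv2) and the standard library are available. Lean on these libraries where they do the work, as an engineer would, in place of code of your own. Each camera call takes 0.05 s, during which the arm holds its last target. There are 200 camera calls.

## Task

Log the next draw on the stroke counter: with the plunger still fully down, swing the counter's orange-knobbed lever to its stop and let it spring all the way back. Then pull the blue-handled plunger straight up out of the dosing unit until the whole green band has come out of the bore but nothing of the red band below it shows, and finish while still holding it there, steady and not wedged in the bore. Pull in line with the bore so that the plunger does not jam and the unit is not lifted, tipped or dragged along the bench, and leave the beaker, flask and tube rack alone.

Things in the scene. Friction and masses are not known exactly. Their poses are not given: they have to be found in the camera images.
- unit: Dosing unit, loose on the bench, 3 kg: grey foot 150 x 110 x 14 mm (x, y, z) with an upright aluminium block 60 x 60 mm, flat top 122 mm above the bench, white scale on the -x side. A vertical round bore, 21.5 mm wide and 100 mm deep, opens in the middle of the block's top. Origin: centre of the foot's underside; z up along the bore.
- plunger: Loose plunger, 0.3 to 0.55 kg: steel rod 20 mm in diameter, 128 mm long, with a blue T-bar handle on top; at the start it stands on the bore's floor. Origin: centre of the rod's foot, 22 mm above the unit's origin when fully down; z up the rod, x along the T-bar. Up from the foot: red band 8 to 44 mm, bare steel 44 to 56, green band 56 to 64, all hidden in the bore at the start.
- plunger_bar (a point): Centre of the blue T-bar handle: 60 mm long along the plunger's x, 16 mm wide, 26 mm high; 40 mm above the block's top (162 mm above the bench) when fully down. Pinch it across its width from above; below the bar the gap to the block's top is 27 mm. Its turn about the vertical differs from the unit's.
- bore_mouth (a point): Centre of the bore's mouth, in the flat top of the unit's block. With the plunger fully down 100 mm of rod is inside: the green band is fully out after 44 mm of pull, red begins to show after 56 mm, 50 mm is the middle. Only the plunger's weight and rubbing in the bore resist the pull; let go, it drops back.
- counter: Black stroke counter screwed to the bench, 80 x 80 x 60 mm, number window on its -x side, origin at the centre of its underside.
- lever_pivot (a point): Vertical hinge axis of the counter's lever, at the centre of the counter's top, 68 mm above the bench; fixed.
- lever_knob (a point): Middle of the upright orange knob at the lever's free end (moves with it): pin 14 mm in diameter, axis 78 mm from the hinge axis, 65 to 105 mm above the bench, this point at 87 mm. Steel lever arm 12 mm wide, 65 to 71 mm above the bench. At rest the lever points from the counter's centre to its -x side, swung 0.55 rad towards its +y side.
- lever (a joint): Angle of the counter's lever in rad: 0 at rest, growing as it is swung counter-clockwise seen from above, stop at 1.10. A spring pulls it back to 0; about 1 N at the knob starts it and 2.5 N holds it at the stop.
- beaker: Bystander: clear glass beaker 70 mm wide, 85 mm high, origin at the centre of its underside.
- flask: Bystander: amber volumetric flask 86 mm wide, 150 mm high, origin at the centre of its underside.
- rack: Bystander: yellow rack 60 x 160 mm with four blue-capped tubes, 112 mm high, origin at the centre of its underside.
Things that resemble listed ones, but are neither listed nor needed, are in the scene too. What is shaped like the counter but pink is not meant. There is more than one size of the plunger; the one meant has the size given above.

How it is judged:
By the outcome, as a careful person would: the job done as asked, in the order asked, and still so for the second after the job is handed in, while the arm keeps its last pose, push and grip.
It also fails if it takes over 58 s, if anything falls off the work surface, if the arm or the gripper's body presses on something with over 40 N, if the wrist force passes 120 N, or if a joint passes its speed limit or range.

## Working session

There is one attempt and no reset: what is moved stays moved. The work goes in short steps, Python scripts to look and compute and a shell command to move; the robot and the scene stay as the last step left them, time stands still between calls to the robot, and variables do not carry over. Pictures are saved under pics/ and viewed, at most 10 in all, crops included, and the job is handed in when it is done.

```bash
mkdir -p pics
python3 - <<'E'
from bench import status, viewer, spotter, ctrl
import cv2
for c in("scene","top"):
    cv2.imwrite(f"pics/{c}0.png",viewer.snapshot(c))
    for n in("unit","plunger_bar","bore_mouth","counter","lever_knob","lever_pivot"):
        try: print(c,n,[( [round(v,3) for v in d["xyz"]],round(d["confidence"],2)) for d in spotter.look_for(c,n)])
        except Exception as e: print(c,n,e)
s=status.observe();print(s["time_s"],s["tcp_pos"],s["ee_rot"],s["opening"],s["force"],ctrl.grip_point_offset)
E
```

```text
scene unit [([0.569, -0.171, 0.019], 0.65), ([0.56, -0.152, 0.16], 0.35)]
scene plunger_bar [([0.561, -0.152, 0.163], 0.83), ([0.398, -0.205, 0.132], 0.56)]
scene bore_mouth [([0.574, -0.165, 0.018], 0.85), ([0.595, 0.378, 0.047], 0.24)]
scene counter [([0.367, 0.138, 0.049], 0.97), ([0.547, 0.109, 0.05], 0.69)]
scene lever_knob [([0.314, 0.19, 0.069], 0.48)]
scene lever_pivot [([0.544, 0.116, 0.049], 0.63)]
top unit [([0.549, -0.138, 0.015], 0.58)]
top plunger_bar [([0.393, -0.191, 0.206], 0.88), ([0.557, -0.148, 0.176], 0.51), ([0.586, 0.383, 0.051], 0.49)]
top bore_mouth [([0.55, -0.134, 0.009], 0.91)]
top counter [([0.356, 0.154, 0.056], 0.95), ([0.535, 0.131, 0.061], 0.68)]
top lever_knob [([0.323, 0.177, 0.07], 0.79), ([0.511, 0.157, 0.072], 0.72)]
top lever_pivot [([0.351, 0.156, 0.061], 0.75), ([0.531, 0.127, 0.058], 0.62)]
0.7 [0.2495758  0.57297517 0.20544228] [-3.14152451e+00  7.28661318e-05  2.73086683e+00] 0.09392120196414462 [-0.14041644 -0.50224442  0.30382411] -0.0188
```

View pics/scene0.png

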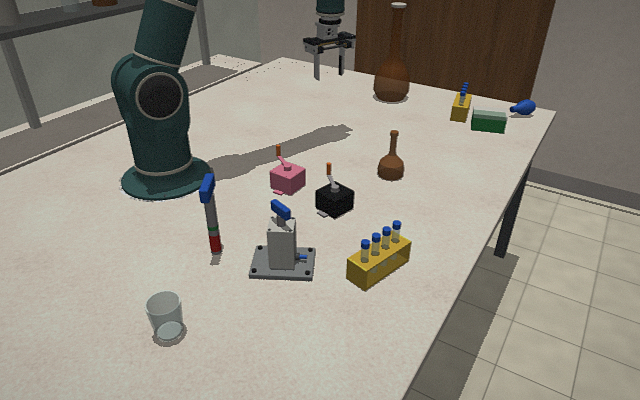

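View pics/top0.png

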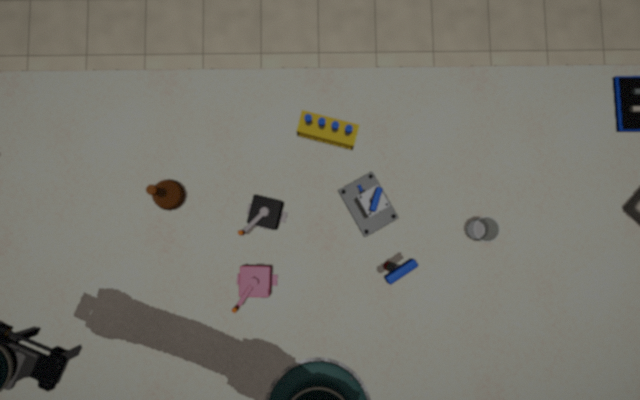

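Scene view: the counters are the pink one at (287,178), which is not meant, and the black one at (335,198), which is. In the top view the black one is at (266,211) with its knob at (241,232). There are two plungers: one stands in the unit (scene 281,210 / top 375,199), and a longer loose one stands on the bench (scene 210,190 / top 401,270). The one in the unit fits the description. I'll confirm this in one enlarged crop.

Run:
```python
import cv2,numpy as np
from bench import viewer
t=cv2.imread("pics/top0.png");s=cv2.imread("pics/scene0.png")
a=cv2.resize(t[165:245,225:305],(400,400),interpolation=cv2.INTER_CUBIC)
b=cv2.resize(t[165:245,330:410],(400,400),interpolation=cv2.INTER_CUBIC)
c=cv2.resize(s[150:225,300:375],(300,200)[::1] and (200,200),interpolation=cv2.INTER_CUBIC)
d=cv2.resize(s[190:290,240:340],(200,200),interpolation=cv2.INTER_CUBIC)
e=cv2.resize(s[165:265,165:265],(200,200),interpolation=cv2.INTER_CUBIC)
z=np.zeros((200,200,3),np.uint8)
cv2.imwrite("pics/crop1.png",np.vstack([np.hstack([a,b]),np.hstack([c,d,e,z])]))
for n in("top","scene"):
    p=viewer.camera_params(n);R=cv2.Rodrigues(np.array(p["rvec"],float))[0];print(n,(-R.T@np.array(p["tvec"]).ravel()).round(3),np.array(p["camera_matrix"]).round(1).tolist())
```

```text
top [ 0.469 -0.004  1.206] [[435.9, 0.0, 322.1], [0.0, 435.9, 198.8], [0.0, 0.0, 1.0]]
scene [ 1.096 -0.858  0.767] [[477.7, 0.0, 320.2], [0.0, 477.7, 204.6], [0.0, 0.0, 1.0]]
```

View pics/crop1.png

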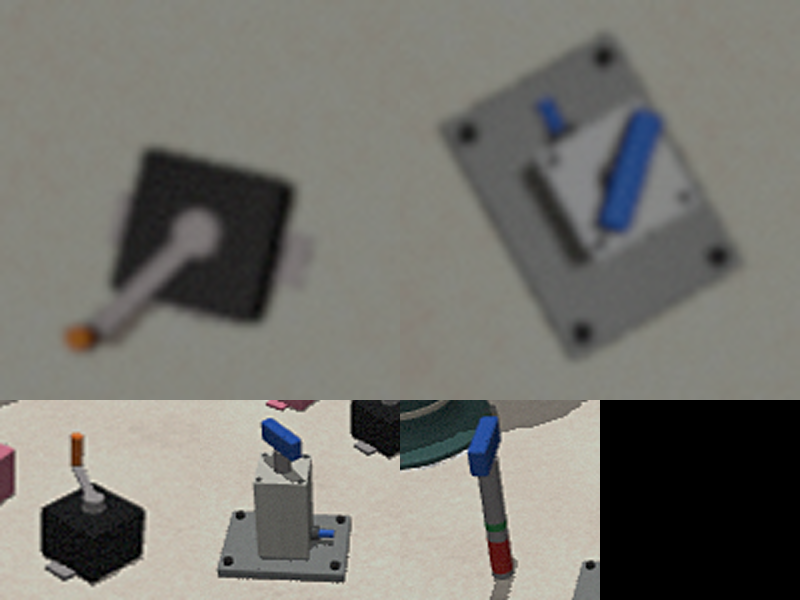

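The crop shows the black counter's hub at top px (263.6,211.4) and its orange knob at (241,232.6). The blue bar sits on the unit's block, centred at (376,199). The other plunger is longer and stands loose with its bands showing, so it isn't the one meant.

```bash
cat > h.py <<'E'
import cv2,numpy as np
from bench import viewer,status
from scipy.spatial.transform import Rotation as Ro
def cam(n):
    p=viewer.camera_params(n);R=cv2.Rodrigues(np.array(p["rvec"],float))[0]
    return np.array(p["camera_matrix"],float),R,np.array(p["tvec"],float).ravel()
def plane(n,uv,z):
    K,R,t=cam(n);d=R.T@np.linalg.inv(K)@[uv[0],uv[1],1];c=-R.T@t
    return c+d*(z-c[2])/d[2]
def proj(n,X):
    K,R,t=cam(n);q=K@(R@np.array(X)+t);return (q[:2]/q[2]).round(1)
def tri(a,b):
    P=[np.array(cam(n)[0])@np.column_stack(cam(n)[1:]) for n in("top","scene")]
    X=cv2.triangulatePoints(P[0],P[1],np.array(a,float),np.array(b,float)).ravel();return X[:3]/X[3]
def blob(n,img,box,kind):
    x0,y0,x1,y1=box;h=cv2.cvtColor(img[y0:y1,x0:x1],cv2.COLOR_BGR2HSV)
    lo,hi={"blue":((100,120,50),(125,255,255)),"orange":((5,130,70),(18,255,255))}[kind]
    k,l,st,ce=cv2.connectedComponentsWithStats(cv2.inRange(h,lo,hi));i=1+np.argmax(st[1:,4])
    pts=np.argwhere(l==i)[:,::-1].astype(np.float32)+[x0,y0];return pts.astype(np.float32)
def delta(target,yaw):
    "shift (cm, tool axes) and turn (deg) from measured pose to pose with tool down"
    s=status.observe();R=Ro.from_euler("xyz",s["ee_rot"])
    T=Ro.from_euler("xyz",[np.pi,0,yaw])
    return (R.inv().apply(np.array(target)-s["tcp_pos"])*100).round(2),np.degrees((R.inv()*T).as_rotvec()).round(1)
E
python3 - <<'E'
from h import *
t=cv2.imread("pics/top0.png");s=cv2.imread("pics/scene0.png")
b=blob("top",t,(364,180,392,216),"blue");print(cv2.minAreaRect(b),len(b))
cs=np.array(cv2.minAreaRect(b)[0]);print("bar top-plane",plane("top",cs,.175))
box=cv2.boxPoints(cv2.minAreaRect(b));w=np.array([plane("top",p,.175) for p in box]);print(w.round(3).tolist())
bs=blob("scene",s,(262,195,300,225),"blue");print("tri bar",tri(b.mean(0),bs.mean(0)))
k=blob("top",t,(230,222,250,240),"orange");ks=blob("scene",s,(322,160,334,178),"orange")
print(k.mean(0),ks.mean(0),"knob",tri(k.mean(0),ks.mean(0)),plane("top",k.mean(0),.1))
print("pivot",plane("top",(263.6,211.4),.072))
# counter edges in crop 1 (z=.06): corners
for u,v in((150,150),(293,185),(258,322),(113,285)): print(plane("top",(225+u/5,165+v/5),.06).round(3))
for u,v in((210,35),(342,265),(175,358),(42,125)): print("foot",plane("top",(330+u/5,165+v/5),.014).round(3))
E
```

```text
((375.0500183105469, 198.85000610351562), (6.324555397033691, 23.717084884643555), 18.434947967529297) 141
bar top-plane [ 0.55501638 -0.14632398  0.175     ]
[[0.531, -0.13, 0.175], [0.584, -0.149, 0.175], [0.579, -0.163, 0.175], [0.526, -0.144, 0.175]]
tri bar [ 0.55603764 -0.1477864   0.16495385]
[240.8125 232.3125] [328.15384 168.17949] knob [0.4825431  0.18697189 0.0902679 ] [0.48201563 0.18503039 0.1       ]
pivot [0.53555208 0.13064613 0.072     ]
[0.58  0.154 0.06 ]
[0.56  0.079 0.06 ]
[0.488 0.098 0.06 ]
[0.509 0.174 0.06 ]
foot [ 0.643 -0.162  0.014]
foot [ 0.515 -0.231  0.014]
foot [ 0.466 -0.138  0.014]
foot [ 0.595 -0.068  0.014]
```

Run:
```python
from h import *
yaw=2.7309
print(delta([.498,.223,.205],yaw),delta([.498,.223,.08],yaw))
print("axes x,y world",Ro.from_euler("xyz",[np.pi,0,yaw]).as_matrix().round(3))
```

```text
(array([-36.75, -22.17,   0.05]), array([-0.,  0., -0.])) (array([-36.75, -22.17,  12.55]), array([-0.,  0., -0.]))
axes x,y world [[-0.917  0.399  0.   ]
 [ 0.399  0.917  0.   ]
 [-0.     0.    -1.   ]]
```

```bash
python3 -m pendant '[{"translation":[-17,-10.2,0],"rotation":[0,0,0],"grip":1},{"translation":[-17,-10.2,0],"rotation":[0,0,0],"grip":1},{"translation":[-17,-10.2,0],"rotation":[0,0,0],"grip":1},{"translation":[-17,-10.2,0],"rotation":[0,0,0],"grip":1},{"translation":[-17,-10.2,0],"rotation":[0,0,0],"grip":1}]'
python3 -m pendant '[{"translation":[-17,-10.2,0],"rotation":[0,0,0],"grip":1},{"translation":[-17,-10.2,0],"rotation":[0,0,0],"grip":1},{"translation":[-17,-10.2,0],"rotation":[0,0,0],"grip":1},{"translation":[-17,-10.2,0],"rotation":[0,0,0],"grip":1},{"translation":[-17,-10.2,0],"rotation":[0,0,0],"grip":1}]'
python3 - <<'E'
from h import *
print(delta([.498,.223,.08],2.7309))
E
```

```text
time_s: 1.12
tcp_pos: [0.3665, 0.4086, 0.2057]
ee_rot: [3.142, 0.001, 2.729]
force: [0.4, 0.3, -0.1]
opening: 0.064
finger_force: 0.0
time_s: 1.53
tcp_pos: [0.4815, 0.247, 0.2058]
ee_rot: [3.141, 0.001, 2.729]
force: [0.0, -0.1, -0.3]
opening: 0.0306
finger_force: 0.0
(array([-2.46, -1.54, 12.58]), array([ 0. ,  0. , -0.1]))
```

```bash
python3 -m pendant '[{"translation":[-2.7,-1.8,3],"rotation":[0,0,0],"grip":1},{"translation":[-2.7,-1.8,6],"rotation":[0,0,0],"grip":1},{"translation":[-2.7,-1.8,10],"rotation":[0,0,0],"grip":1},{"translation":[-2.7,-1.8,12.5],"rotation":[0,0,0],"grip":1},{"translation":[-2.7,-1.8,12.5],"rotation":[0,0,0],"grip":1}]'
python3 - <<'E'
from h import *
for c in("top","scene"):
    im=viewer.snapshot(c);cv2.imwrite(f"pics/{c}1.png",im)
a=cv2.imread("pics/top1.png")[160:250,200:310];b=cv2.imread("pics/scene1.png")[120:220,270:380]
cv2.imwrite("pics/c2.png",np.hstack([cv2.resize(a,(400,327)),cv2.resize(b,(360,327))]))
print(delta([.498,.223,.08],2.7309),status.observe()["tcp_pos"],status.observe()["force"])
E
```

```text
time_s: 1.95
tcp_pos: [0.4949, 0.2215, 0.0761]
ee_rot: [-3.136, -0.004, 2.731]
force: [-0.5, -0.6, 0.0]
opening: 0.0006
finger_force: 0.0
(array([-0.05,  0.03,  0.09]), array([-0., -0., -0.])) [0.4974283  0.22287995 0.08086397] [-0.02912448  0.29176697  1.57159078]
```

View pics/c2.png

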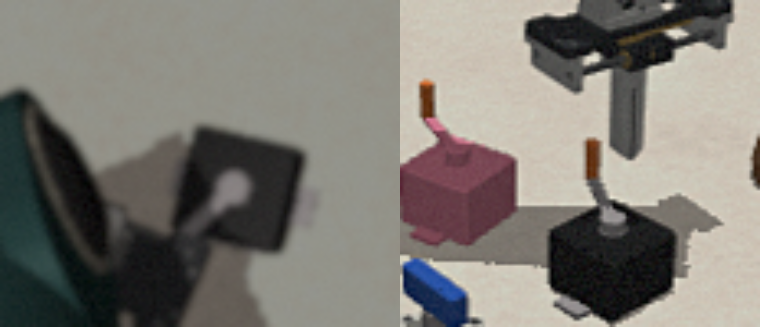

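The scene crop at (625,150) shows the closed fingers just behind the orange knob at (592,160), on its +y side and at the right height. Next I'll compute the arc.

Run:
```python
from h import *
y=2.7309;n=-np.array([np.sin(y),-np.cos(y)]);P=np.array([.535,.129])
for a in range(132,208,9):
    r=np.radians(a);q=P+.078*np.array([np.cos(r),np.sin(r)])-n*.0195
    print(a,q.round(4),delta([*q,.08],y)[0])
```

```text
132 [0.4906 0.2048] [-0.09 -1.93  0.09]
141 [0.4822 0.196 ] [ 0.32 -3.08  0.09]
150 [0.4752 0.1859] [ 0.56 -4.28  0.09]
159 [0.47   0.1748] [ 0.6  -5.5   0.09]
168 [0.4665 0.1631] [ 0.45 -6.72  0.09]
177 [0.4649 0.151 ] [ 0.11 -7.89  0.09]
186 [0.4652 0.1387] [-0.41 -9.    0.09]
195 [0.4674 0.1267] [ -1.09 -10.02   0.09]
204 [0.4715 0.1152] [ -1.93 -10.91   0.09]
```

```bash
python3 -m pendant '[{"translation":[0,-1.9,0],"rotation":[0,0,0],"grip":1},{"translation":[0.3,-3.1,0],"rotation":[0,0,0],"grip":1},{"translation":[0.55,-4.3,0],"rotation":[0,0,0],"grip":1},{"translation":[0.6,-5.5,0],"rotation":[0,0,0],"grip":1},{"translation":[0.45,-6.7,0],"rotation":[0,0,0],"grip":1}]'
python3 -m pendant '[{"translation":[-0.35,-1.2,0],"rotation":[0,0,0],"grip":1},{"translation":[-0.6,-1.75,0],"rotation":[0,0,0],"grip":1},{"translation":[-0.85,-2.3,0],"rotation":[0,0,0],"grip":1},{"translation":[-0.85,-2.3,0],"rotation":[0,0,0],"grip":1}]'
python3 - <<'E'
from h import *
print(delta([.4674,.1267,.08],2.7309)[0],status.observe()["force"])
cv2.imwrite("pics/s3.png",viewer.snapshot("scene"))
cv2.imwrite("pics/t3.png",viewer.snapshot("top"))
im=cv2.imread("pics/s3.png");o=blob("scene",im,(300,150,360,190),"orange");print(o.mean(0),len(o))
P=np.array([.535,.129])
for a in (132,180,186,190,195,200):
    r=np.radians(a);print(a,proj("scene",[*(P+.078*np.array([np.cos(r),np.sin(r)])),.09]))
E
```

```text
time_s: 2.47
tcp_pos: [0.4667, 0.1633, 0.0818]
ee_rot: [3.14, 0.001, 2.732]
force: [0.4, 2.3, 0.9]
opening: 0.0006
finger_force: 1.1
time_s: 2.8
tcp_pos: [0.4656, 0.1376, 0.0806]
ee_rot: [-3.142, 0.0, 2.729]
force: [0.0, 2.2, 0.5]
opening: 0.0004
finger_force: 1.1
[-0.6  -0.93  0.06] [0.01513076 2.15337781 0.47668279]
[308.66037 175.81133] 53
132 [328.1 168.3]
180 [309.8 174.3]
186 [308.3 175.6]
190 [307.5 176.5]
195 [306.6 177.6]
200 [306.  178.8]
```

```bash
python3 -m pendant '[{"translation":[-0.3,-0.5,0],"rotation":[0,0,0],"grip":1},{"translation":[-0.6,-0.9,0],"rotation":[0,0,0],"grip":1},{"translation":[-0.6,-0.9,0],"rotation":[0,0,0],"grip":1}]'
python3 -m pendant '[{"translation":[-0.15,-0.2,0],"rotation":[0,0,0],"grip":1},{"translation":[-0.3,-0.4,0],"rotation":[0,0,0],"grip":1},{"translation":[-0.3,-0.4,0],"rotation":[0,0,0],"grip":1}]'
python3 - <<'E'
from h import *
im=viewer.snapshot("scene");o=blob("scene",im,(300,150,360,190),"orange");print(o.mean(0),len(o),status.observe()["force"])
E
```

```text
time_s: 3.15
tcp_pos: [0.4673, 0.1273, 0.0804]
ee_rot: [-3.141, 0.0, 2.73]
force: [1.2, 2.6, 0.2]
opening: 0.0003
finger_force: 1.3
time_s: 3.4
tcp_pos: [0.4677, 0.1255, 0.0805]
ee_rot: [3.14, -0.002, 2.732]
force: [-4.3, 18.3, 0.6]
opening: 0.0003
finger_force: 7.7
[307.34616 178.28847] 52 [-2.86412685 17.26978293  0.68049091]
```

The force jumped to 18 N with the TCP stalled, so the lever is at its stop. I'll back off along the arc and let it spring home.

```bash
python3 -m pendant '[{"translation":[0.9,1.4,0],"rotation":[0,0,0],"grip":1},{"translation":[1.4,2.5,0],"rotation":[0,0,0],"grip":1},{"translation":[1.75,3.7,0],"rotation":[0,0,0],"grip":1},{"translation":[1.9,4.9,0],"rotation":[0,0,0],"grip":1},{"translation":[1.85,6.1,0],"rotation":[0,0,0],"grip":1}]'
python3 -m pendant '[{"translation":[-0.2,1.2,0],"rotation":[0,0,0],"grip":1},{"translation":[-0.6,2.4,0],"rotation":[0,0,0],"grip":1},{"translation":[-0.6,5,0],"rotation":[0,0,0],"grip":1},{"translation":[-0.6,5,-2],"rotation":[0,0,0],"grip":1}]'
python3 - <<'E'
from h import *
im=viewer.snapshot("scene");o=blob("scene",im,(300,150,360,190),"orange");print(o.mean(0),len(o),status.observe()["force"])
c=np.array([.5555,-.1467]);yaw=np.radians(160.3)
print(delta([*c,.235],yaw))
E
```

```text
time_s: 3.87
tcp_pos: [0.4758, 0.1877, 0.0804]
ee_rot: [-3.141, -0.0, 2.731]
force: [1.1, 0.1, -1.4]
opening: 0.0007
finger_force: 0.3
time_s: 4.2
tcp_pos: [0.5009, 0.2332, 0.0977]
ee_rot: [-3.139, -0.003, 2.733]
force: [-1.9, -0.5, -0.8]
opening: 0.0004
finger_force: 0.0
[328.10526 168.23685] 38 [1.6659128  0.67471777 5.23512507]
(array([-19.95, -32.66, -13.24]), array([ 0. ,  0. , -3.7]))
```

Knob is back at its rest pixel (328.1,168.2). Now I'll lift and cross to the plunger with the gripper opening.

```bash
python3 -m pendant '[{"translation":[0,0,-4],"rotation":[0,0,0],"grip":1},{"translation":[0,0,-8],"rotation":[0,0,0],"grip":0.5},{"translation":[-2,-3.3,-11],"rotation":[0,0,0],"grip":0.5},{"translation":[-4,-6.6,-13],"rotation":[0,0,0],"grip":0.5},{"translation":[-6,-9.8,-13.2],"rotation":[0,0,-2],"grip":0.5}]'
python3 -m pendant '[{"translation":[-14,-22.9,0],"rotation":[0,0,-1.7],"grip":0.5},{"translation":[-14,-22.9,0],"rotation":[0,0,-1.7],"grip":0.5},{"translation":[-14,-22.9,0],"rotation":[0,0,-1.7],"grip":0.5},{"translation":[-14,-22.9,0],"rotation":[0,0,-1.7],"grip":0.5},{"translation":[-14,-22.9,0],"rotation":[0,0,-1.7],"grip":0.5}]'
python3 - <<'E'
from h import *
print(delta([.5555,-.1467,.235],np.radians(160.3)))
E
```

```text
time_s: 4.67
tcp_pos: [0.5177, 0.1204, 0.2353]
ee_rot: [3.139, 0.003, 2.767]
force: [1.9, -0.3, -0.4]
opening: 0.0237
finger_force: 0.0
time_s: 5.08
tcp_pos: [0.5524, -0.0871, 0.2322]
ee_rot: [-3.141, 0.0, 2.795]
force: [1.2, 0.3, -1.4]
opening: 0.047
finger_force: 0.0
(array([-2.31, -5.5 , -0.28]), array([-0. ,  0. , -0.1]))
```

```bash
python3 -m pendant '[{"translation":[-2.0,-4,0],"rotation":[0,0,0],"grip":0.5},{"translation":[-2.05,-5.3,0],"rotation":[0,0,0],"grip":0.5},{"translation":[-2.05,-5.3,2],"rotation":[0,0,0],"grip":0.5},{"translation":[-2.05,-5.3,4],"rotation":[0,0,0],"grip":0.5},{"translation":[-2.05,-5.3,4],"rotation":[0,0,0],"grip":0.5}]'
python3 - <<'E'
from h import *
print(delta([.5555,-.1472,.144],np.radians(160.3)),status.observe()["force"])
s=viewer.snapshot("scene");t=viewer.snapshot("top")
cv2.imwrite("pics/c4.png",np.hstack([cv2.resize(s[150:250,230:330],(400,400),interpolation=2),cv2.resize(t[150:250,320:420],(400,400),interpolation=2)]))
E
```

```text
time_s: 5.5
tcp_pos: [0.5521, -0.1418, 0.1888]
ee_rot: [-3.14, -0.005, 2.794]
force: [-0.8, 0.6, 0.1]
opening: 0.0472
finger_force: 0.0
(array([-0.53, -0.38,  4.47]), array([-0.1, -0.3, -0.2])) [-0.8088125   0.58989255  0.05239006]
```

View pics/c4.png

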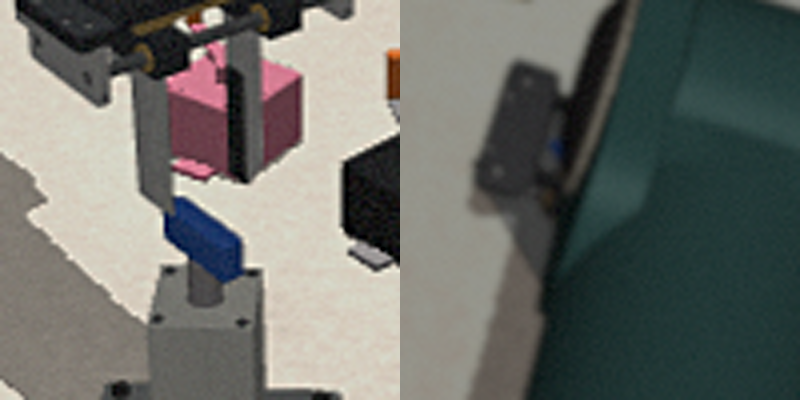

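The scene crop shows the open fingers at (155,200) and (245,170), straddling the blue bar at (203,240). I'll correct the small offset and descend.

```bash
python3 -m pendant '[{"translation":[-0.4,-0.4,0],"rotation":[0,0,0],"grip":0.5},{"translation":[-0.4,-0.4,1.5],"rotation":[0,0,0],"grip":0.5},{"translation":[-0.4,-0.4,3],"rotation":[0,0,0],"grip":0.5},{"translation":[-0.4,-0.4,4.3],"rotation":[0,0,0],"grip":0.5},{"translation":[-0.4,-0.4,4.4],"rotation":[0,0,0],"grip":0.5}]'
python3 -m pendant '[{"translation":[0,0,0],"rotation":[0,0,0],"grip":0.65},{"translation":[0,0,0],"rotation":[0,0,0],"grip":0.65},{"translation":[0,0,0],"rotation":[0,0,0],"grip":0.65}]'
python3 - <<'E'
from h import *
print(delta([.5555,-.1472,.144],np.radians(160.3)))
s=viewer.snapshot("scene");cv2.imwrite("pics/c5.png",cv2.resize(s[160:240,240:320],(600,600),interpolation=2))
E
```

```text
time_s: 6.02
tcp_pos: [0.5557, -0.1467, 0.1471]
ee_rot: [-3.141, -0.001, 2.796]
force: [0.0, 0.2, 1.1]
opening: 0.047
finger_force: 0.0
time_s: 6.27
tcp_pos: [0.5565, -0.1469, 0.1492]
ee_rot: [3.141, 0.002, 2.795]
force: [-0.7, -0.2, -0.2]
opening: 0.0338
finger_force: 0.0
(array([ 0.09, -0.06,  0.52]), array([ 0. ,  0.1, -0.1]))
```

View pics/c5.png

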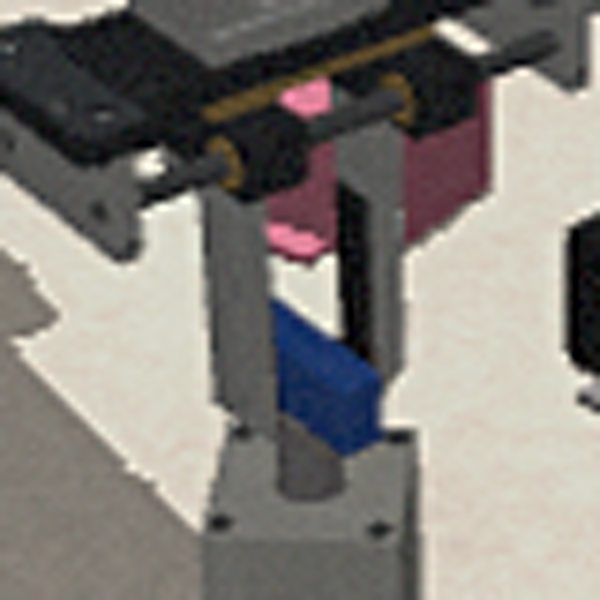

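The fingers straddle the bar (blue at about (330,380) in the crop) with roughly even gaps. I'll go 5 mm lower and close in stages.

```bash
python3 -m pendant '[{"translation":[0.05,-0.05,0.5],"rotation":[0,0,0],"grip":0.76},{"translation":[0.05,-0.05,0.5],"rotation":[0,0,0],"grip":0.76},{"translation":[0.05,-0.05,0.5],"rotation":[0,0,0],"grip":0.79},{"translation":[0.05,-0.05,0.5],"rotation":[0,0,0],"grip":0.79},{"translation":[0.05,-0.05,0.5],"rotation":[0,0,0],"grip":0.79}]'
python3 -m pendant '[{"translation":[0,0,0],"rotation":[0,0,0],"grip":0.81},{"translation":[0,0,0],"rotation":[0,0,0],"grip":0.81},{"translation":[0,0,0],"rotation":[0,0,0],"grip":0.82},{"translation":[0,0,0],"rotation":[0,0,0],"grip":0.82}]'
```

```text
time_s: 6.73
tcp_pos: [0.5552, -0.1471, 0.1429]
ee_rot: [-3.141, -0.0, 2.795]
force: [0.1, -0.9, -0.7]
opening: 0.0195
finger_force: 2.0
time_s: 7.07
tcp_pos: [0.5552, -0.1471, 0.1429]
ee_rot: [-3.141, -0.0, 2.795]
force: [-1.3, -0.2, -0.5]
opening: 0.0187
finger_force: 30.0
```

```bash
python3 -m pendant '[{"translation":[0,0,0],"rotation":[0,0,0],"grip":1},{"translation":[0,0,0],"rotation":[0,0,0],"grip":1},{"translation":[0,0,0],"rotation":[0,0,0],"grip":1}]'
python3 - <<'E'
from h import *
print(status.observe()["moment"],status.observe()["force"])
s=viewer.snapshot("scene");cv2.imwrite("pics/c6.png",cv2.resize(s[160:240,240:320],(600,600),interpolation=2))
E
```

```text
time_s: 7.32
tcp_pos: [0.5552, -0.147, 0.1429]
ee_rot: [-3.142, 0.0, 2.795]
force: [-0.3, 0.2, -0.6]
opening: 0.0188
finger_force: 30.0
[-0.05906678  0.01653828 -0.00784874] [-0.32139129  0.2417237  -0.58987698]
```

View pics/c6.png

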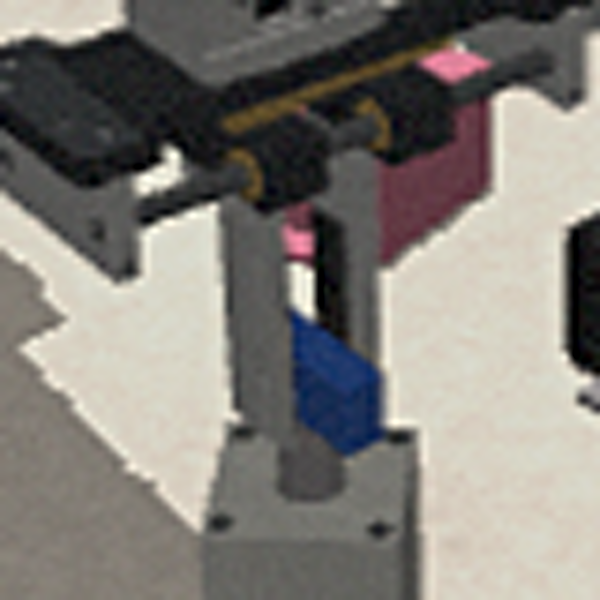

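The bar is held with 30 N and negligible side force. I'll pull 1 cm first and check the forces.

```bash
python3 -m pendant '[{"translation":[0,0,-0.2],"rotation":[0,0,0],"grip":1},{"translation":[0,0,-0.4],"rotation":[0,0,0],"grip":1},{"translation":[0,0,-0.6],"rotation":[0,0,0],"grip":1},{"translation":[0,0,-0.8],"rotation":[0,0,0],"grip":1},{"translation":[0,0,-1],"rotation":[0,0,0],"grip":1}]'
python3 -m pendant '[{"translation":[0,0,0],"rotation":[0,0,0],"grip":1},{"translation":[0,0,0],"rotation":[0,0,0],"grip":1}]'
python3 -c "
from bench import status;s=status.observe();print(s['force'],s['moment'],s['tcp_pos'])"
```

```text
time_s: 7.78
tcp_pos: [0.5552, -0.147, 0.1531]
ee_rot: [-3.142, -0.0, 2.795]
force: [0.2, -0.2, -5.9]
opening: 0.0184
finger_force: 30.0
time_s: 7.95
tcp_pos: [0.5552, -0.147, 0.153]
ee_rot: [3.142, 0.0, 2.795]
force: [0.8, 0.8, -5.5]
opening: 0.0186
finger_force: 30.0
[ 0.83808919  0.78438796 -5.48443656] [ 0.06400559  0.03184955 -0.05563019] [ 0.55523562 -0.14700541  0.1530136 ]
```

Fz is −5.5 N, which matches the plunger's weight with a little friction, and the side forces are tiny. I'll continue to 50 mm, so TCP z goes from 0.1429 to 0.1929.

```bash
python3 -m pendant '[{"translation":[0,0,-0.4],"rotation":[0,0,0],"grip":1},{"translation":[0,0,-0.8],"rotation":[0,0,0],"grip":1},{"translation":[0,0,-1.2],"rotation":[0,0,0],"grip":1},{"translation":[0,0,-1.6],"rotation":[0,0,0],"grip":1},{"translation":[0,0,-2],"rotation":[0,0,0],"grip":1}]'
python3 -m pendant '[{"translation":[0,0,-0.5],"rotation":[0,0,0],"grip":1},{"translation":[0,0,-1],"rotation":[0,0,0],"grip":1},{"translation":[0,0,-1.5],"rotation":[0,0,0],"grip":1},{"translation":[0,0,-2],"rotation":[0,0,0],"grip":1},{"translation":[0,0,-2],"rotation":[0,0,0],"grip":1}]'
python3 - <<'E'
from h import *
st=status.observe();print(st["force"],st["moment"],st["tcp_pos"])
s=viewer.snapshot("scene");cv2.imwrite("pics/c7.png",cv2.resize(s[140:290,220:360],(560,600),interpolation=2))
E
```

```text
time_s: 8.37
tcp_pos: [0.5553, -0.147, 0.1735]
ee_rot: [-3.142, 0.0, 2.795]
force: [1.2, 0.0, -4.1]
opening: 0.0187
finger_force: 30.0
time_s: 8.78
tcp_pos: [0.5557, -0.1471, 0.1941]
ee_rot: [3.141, 0.001, 2.795]
force: [0.3, 0.1, -4.0]
opening: 0.0187
finger_force: 30.0
[ 0.31508291  0.07566569 -3.99356947] [-0.00037682  0.0300275   0.03034874] [ 0.55565541 -0.14713705  0.1940679 ]
```

View pics/c7.png

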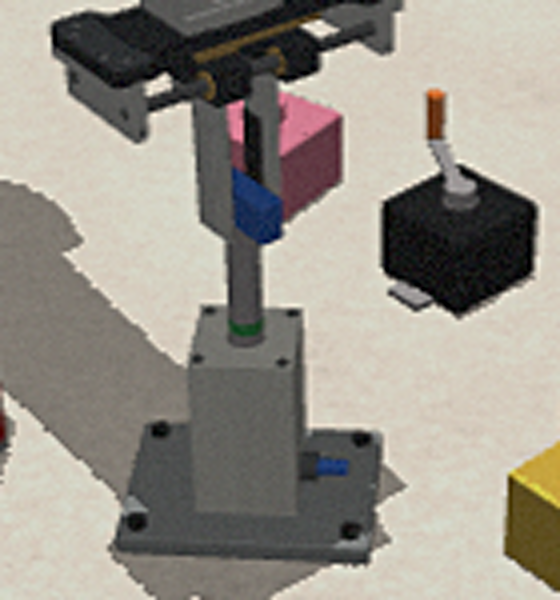

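The crop shows the green band clear of the bore at (245,330) with bare steel below it and no red. The unit is flat and the lever is at rest. I'll let it settle, check once more and hand in.

```bash
python3 -m pendant '[{"translation":[0,0,0.05],"rotation":[0,0,0],"grip":1},{"translation":[0,0,0.05],"rotation":[0,0,0],"grip":1},{"translation":[0,0,0.05],"rotation":[0,0,0],"grip":1},{"translation":[0,0,0.05],"rotation":[0,0,0],"grip":1},{"translation":[0,0,0.05],"rotation":[0,0,0],"grip":1}]' && python3 -c "
from bench import ticket;print(ticket.job_done())"
```

```text
time_s: 9.25
tcp_pos: [0.5551, -0.147, 0.1923]
ee_rot: [-3.141, -0.0, 2.795]
force: [0.9, 0.7, -4.8]
opening: 0.0187
finger_force: 30.0
the job is handed in; nothing more can be done
None
```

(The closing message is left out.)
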